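# Lock a stamped panel into its sloping fixture with the quarter-turn clamp

### The job

Take the hold-down clamp with the straight winged handle out of the rack and put it into the keyhole in the middle of the sloping panel fixture, its cross pin through the slot. Press it down squarely against its spring, turn it a quarter turn clockwise (seen from above) under the plate and let the spring lift it into its notch, so that it stays locked with the wing pointing up and down the slope when you let go. Leave the round-knob screws and everything else on the bench where they are.

Things in the scene. Friction and masses are not known exactly. Their poses are not given: they have to be found in the camera images.
- clamp_wing (a point): Centre of the winged handle of the clamp: a black bar 72 mm long (its y), 16 mm thick (x), 32 mm tall (z, which points from stem to handle). Grip it across its 16 mm. At first the clamp (0.2 to 0.33 kg) hangs upright in the rack by its collar, wing roughly along the rails, in any of three places. A half turn about z gives the same clamp.
- clamp_pin (a point): Centre of the clamp's square steel cross pin, 8 x 8 mm and 56 mm long, parallel to the wing (along y), on the clamp's axis 56 mm below the wing's centre; same axes as the wing. The round stem, 16 mm in diameter, ends 80 mm below the wing's centre.
- clamp_collar (a joint): How far the sprung steel collar (54 mm across, 8 mm thick) is pushed up the stem towards the handle: 0 when free (its underside then 50 mm below the wing's centre), 0.018 m at its stop (its top then 24 mm below the wing's centre). The spring starts at 5 N and gains 0.5 N per mm.
- nest: Sloping steel plate, 90 x 90 x 8 mm, in a 180 x 220 mm panel (corner lips 7 mm high). Origin: middle of the keyhole, on the upper face, 125 mm above the bench. z: outward normal, 0.4 rad from vertical, leaning to the fixture's front; x: up the slope; y: level, across it. Keyhole: slot along y 16 x 64 mm, 26 mm square in its middle, 39 mm free depth. The pin goes in along y.
- nest_notch (a point): Where the locked pin's centre ends: 12 mm below the nest's origin, same axes, pin and wing along x (wing centre 44 mm above the face). The pin goes in along y and can turn only with its centre over 17 mm below the face (wing centre under 39 mm above it; collar's stop at 32). Clockwise from above it meets a stop just past x; let up there, it rises into a 14 mm wide notch.
- rack: Fixed rack: two aluminium rails 20 x 20 mm and 280 mm long along its y, with a gap of 26 mm between them, their tops 80 mm above the bench; origin on the bench below the middle. The winged clamp and two round-knob screws hang in it, 75 mm apart.
- screw1_knob (a point): Centre of the black round knob (42 mm across, 30 mm tall) of a screw that hangs in the rack like the winged clamp, with the same stem and a 50 mm collar but no wing and no cross pin. Not wanted: leave it hanging.
- screw2_knob (a point): Centre of the black round knob (52 mm across, 30 mm tall) of a screw that hangs in the rack like the winged clamp, with the same stem and a 50 mm collar but no wing and no cross pin. Not wanted: leave it hanging.
- bin: Grey open plastic bin 120 x 160 x 60 mm, bystander; origin under its centre.
- support: Black plastic L-shaped support block 50 x 60 x 60 mm, bystander; origin under its centre.
- offcut: Aluminium extrusion offcut 140 x 30 x 30 mm, bystander; origin under its centre.
- driver: Screwdriver lying on the bench, bystander.
- spanner: Spanner lying on the bench, bystander.
- tape: Roll of tape 90 mm across and 25 mm tall lying flat, bystander; origin under its centre.

How it is judged:
On the way, in this order (a step that is already met when the one before it is completed fails the run):
1. the winged clamp is lifted clear of the rack (pin more than 120 mm above the bench) (height (world z) of clamp_pin above 0.12 m), for 0.1 s.
2. the clamp is pressed down in the keyhole, still unturned: pin centre more than 17 mm below the plate's face, pin within 0.35 rad of the slot's direction (x of clamp_pin in the frame of nest between -0.006 and 0.006 m and y of clamp_pin in the frame of nest between -0.006 and 0.006 m and z of clamp_pin in the frame of nest between -0.03 and -0.017 m and angle between the y axis of clamp_pin and the y axis of nest, either way round below 0.35 rad), for 0.05 s.
At the end, for the whole second after the job is handed in: The winged clamp is locked in the keyhole: pin within 6 mm of its middle each way, 9.5 to 14.5 mm below the plate's face (up in the notch) and within 0.2 rad of the plate's x, axis within 0.1 rad of the plate's normal, collar pressed up by over 3 mm (x of clamp_pin in the frame of nest between -0.006 and 0.006 m and y of clamp_pin in the frame of nest between -0.006 and 0.006 m and z of clamp_pin in the frame of nest between -0.0145 and -0.0095 m and angle between the y axis of clamp_pin and the x axis of nest, either way round below 0.2 rad and angle between the z axis of clamp_pin and the z axis of nest, either way round below 0.1 rad and value of joint clamp_collar above 0.003 m); the robot touches nothing.
It fails at once if a round-knob screw is moved more than 40 mm (distance of any of screw1_knob, screw2_knob from where it was at the start of the episode above 0.04 m).
It fails at once if another loose thing on the bench is moved more than 40 mm (distance of any of bin, support, offcut, driver, spanner, tape from where it was at the start of the episode above 0.04 m).
It also fails if it takes over 51 s, if anything falls off the work surface, if the arm or the gripper's body presses on something with over 40 N, if the wrist force passes 120 N, or if a joint passes its speed limit or range.

### The arm

A 6-joint arm with a two-finger parallel gripper is mounted at the origin on the work surface. World frame = base frame: x ahead of the robot, y to its left, z up, the work surface at z = 0. Lengths are in m, angles in rad, forces in N, time in s.
With the tool pointing down it reaches from about 0.35 to 0.95 m from the base axis. Payload 17.4 kg.
Tool frame: the origin (TCP) lies at the very end of the fingers, on their centre line; the grasp point (between the pads) lies 19 mm behind it; z points along the fingers, y is the line along which they close (so a half turn about z gives the same grasp; the last joint's range is limited). The gripper opens to 93 mm and grips with 3 to 60 N. Pads are 15 mm wide; open, the fingers measure 128 mm over their backs; the gripper's body (75 mm by 188 mm) begins 65 mm behind the grasp point.
Start: joints at [1.167, 0.116, 1.442, -0, 1.584, -0.038], TCP at [0.241, 0.63, 0.219] pointing down, gripper open.
Joint ranges: [-2.83, 2.83], [-0.83, 2.19], [0.07, 2.5], [-1.14, 4.28], [0.01, 3], [-2.97, 2.97]. Speed limits (rad/s): [1.89, 1.89, 2.22, 3.14, 3.14, 3.14].

### API

Orientations are given as [roll, pitch, yaw] about the fixed x, y, z axes, in that order (R = Rz(yaw) Ry(pitch) Rx(roll)).
In Python, from cell import robot gives the robot as it stands.
- The arm moves only by the shell command python3 -m jog 'ROWS'. ROWS is JSON, one flat list of numbers, 7 for each row, row after row: the shift along the tool's x, y, z scaled (see below), then the turn, a rotation vector about the tool's x, y, z scaled (see below), then the opening, from 0 (shut) to 1 (fully open). A call has 1 to 10 rows; each row shifts and turns the commanded pose from where the row before left it, along the tool's axes as they then stand; what a row does not reach is not made up. The controller multiplies each number of a shift by 20 mm and each number of a turn by 8 degrees. A row lasts 1/10 s, in which the tool goes at most 50 mm and 8.59 degrees, less where a joint would pass 70% of its speed; a pose out of reach is approached as far as the arm can. A call with a number of a shift or a turn outside -1 to 1 is refused whole. A call with a gripper value outside its range is refused whole. The fingers move at their own pace and stop on an object; the grip force is fixed at half the most. Time passes only in rows, so rows that do not move let the fingers close. It gives the time, the measured TCP pose, the force, the opening and the grip force at its end, in the units of the state.
- robot.get_obs(): the state, without advancing time (a new reading comes with each control period).
- robot.read_camera(name): name is "side" or "top"; returns a dict with "frame" (384x512x3 uint8, red, green, blue), "mtx" (3x3 intrinsics, pixels), "eye" and "rotation" of the camera in the world. Camera axes: x right, y down, z forward; pixel columns grow to the right and rows downward; lengths in m; the calibration is good to about 2 mm. A picture is of the moment at which its call begins. There is no depth.
- robot.sign_off(): hands the job in; it is judged then, once.
The state is a dict: "clock": time; "q": joint angles; "joint_vel": joint speeds; "joint_torque": joint torques, N m; "tool_pos": TCP position; "tcp_rot": TCP orientation; "contact_force": force on the tool from outside, world axes, zero at the start; "torque": the same for the moment, N m; "grip_width": opening from 0.0 (shut) to 1.0 (fully open); "finger_force": force on a finger pad.
Only numpy, scipy, OpenCV 4.12 (cv2) and the standard library are available. Lean on these libraries where they do the work, as an engineer would, in place of code of your own. Each camera call takes 0.05 s, during which the arm holds its last target. There are 200 camera calls.

## Working session

There is one attempt and no reset: what is moved stays moved. The work goes in short steps, Python scripts to look and compute and a shell command to move; the robot and the scene stay as the last step left them, time stands still between calls to the robot, and variables do not carry over. Pictures are saved under pics/ and viewed, at most 10 in all, crops included, and the job is handed in when it is done.

```bash
mkdir -p pics; ls; python3 - <<'E'
from cell import robot
import cv2,numpy as np
o=robot.get_obs();print(o)
for n in("top","side"):
    c=robot.read_camera(n);cv2.imwrite(f"pics/{n}0.png",c["frame"][:,:,::-1]);print(n,c["mtx"].tolist(),c["eye"],np.round(c["rotation"],3).tolist())
E
```

```text
pics
{'clock': 0.0, 'q': array([ 1.16721204e+00,  1.16465616e-01,  1.44228595e+00, -1.49651777e-05,
        1.58399496e+00, -3.78033608e-02]), 'joint_vel': array([-9.51699963e-05, -1.86885630e-04, -9.33220161e-04, -2.87219032e-04,
        2.52567677e-03, -3.87790725e-04]), 'joint_torque': array([ 7.17918345e-03, -7.21280050e+01, -6.22605085e+01,  7.85719743e-02,
        2.40291090e-02, -8.98861640e-05]), 'tool_pos': array([0.24136394, 0.63014322, 0.21790607]), 'tcp_rot': array([-3.14043904e+00, -2.86564426e-05,  2.77581152e+00]), 'contact_force': array([-0.56654925,  0.22071123,  0.00184551]), 'torque': array([-0.02948125, -0.0096197 , -0.02201726]), 'finger_force': 0.0, 'grip_width': 1.000480284547292}
top [[429.338206162726, 0.0, 256.1296029386168], [0.0, 429.338206162726, 186.93318757577612], [0.0, 0.0, 1.0]] [3.52623069e-01 8.58998633e-04 1.33137139e+00] [-2.962, -0.015, -1.572]
side [[372.73706023407567, 0.0, 256.03921243017345], [0.0, 372.73706023407567, 190.7575213095231], [0.0, 0.0, 1.0]] [ 0.08447465 -0.66356673  0.83437041] [-2.278, -0.02, -0.641]
```

View pics/top0.png

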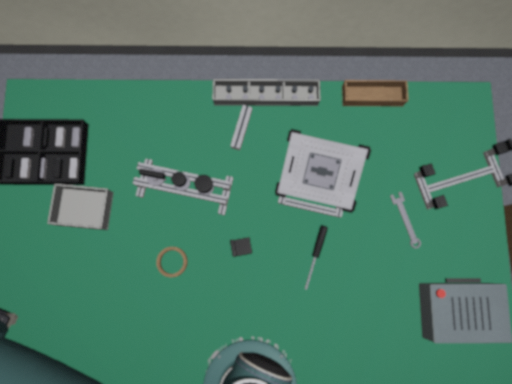

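View pics/side0.png

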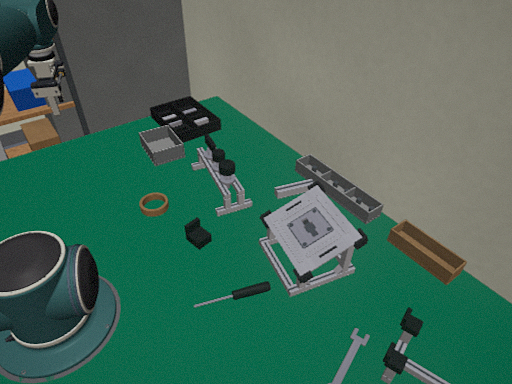

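The top view shows the rack at about (184,184) with the wing at its left end, near (153,171), and the knobs at (179,179) and (204,184). The panel is centred near (322,171), and its front edge with the lower rail is at the image bottom, around (310,207). In the side view the wing is at about (210,143) and the keyhole at (310,227). Next I'll enlarge those areas.

```bash
cat >h.py <<'E'
import numpy as np,cv2
from scipy.spatial.transform import Rotation as R
from cell import robot
def cam(n):
    c=robot.read_camera(n);c["Rm"]=R.from_euler("xyz",c["rotation"]).as_matrix();return c
def ray(c,u,v):
    d=c["Rm"]@np.linalg.inv(c["mtx"])@[u,v,1.];return np.array(c["eye"]),d/np.linalg.norm(d)
def onz(c,u,v,z):
    e,d=ray(c,u,v);return e+d*(z-e[2])/d[2]
def tri(*cuv):
    A=0;b=0
    for c,u,v in cuv:
        e,d=ray(c,u,v);P=np.eye(3)-np.outer(d,d);A=A+P;b=b+P@e
    return np.linalg.solve(A,b)
def proj(c,p):
    q=c["mtx"]@c["Rm"].T@(np.array(p)-c["eye"]);return q[:2]/q[2]
def crop(c,u0,v0,w,h,s):
    return cv2.resize(c["frame"][v0:v0+h,u0:u0+w,::-1],None,fx=s,fy=s,interpolation=cv2.INTER_CUBIC)
E
python3 - <<'E'
from h import *
t=cam("top");s=cam("side")
im=np.zeros((600,800,3),np.uint8)
def put(a,x,y): im[y:y+a.shape[0],x:x+a.shape[1]]=a
put(crop(t,130,155,105,60,4),0,0)      # 420x240
put(crop(t,270,125,110,95,4)[:, :380],420,0) # 
put(crop(s,185,125,75,90,4),0,240)
put(crop(s,255,180,115,90,4),320,385-0) if False else put(crop(s,250,175,120,75,4)[:,:480][:, :],310,290) 
cv2.imwrite("pics/z1.png",im)
E
```

```text
(no output)
```

View pics/z1.png

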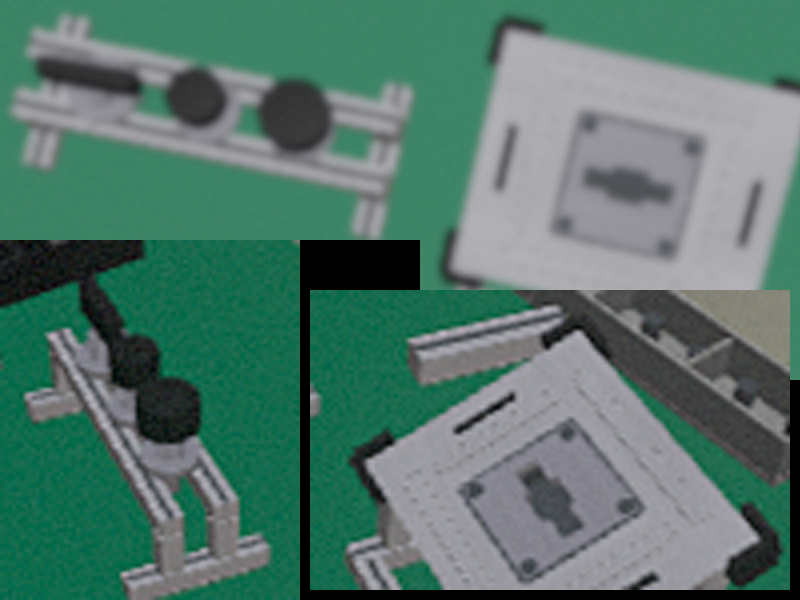

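The composite shows the wing in the top view at about (152,174), tilted slightly. The keyhole is at about (322,171) in the top view and (310,227) in the side view, and the four plate screws are visible in both views. I'll triangulate from these.

```bash
python3 - <<'E'
from h import *
t=cam("top");s=cam("side")
T=[(270+(x-420)/4,125+y/4) for x,y in((590,120),(692,147),(667,248),(562,225))]
S=[(250+(x-310)/4,175+(y-290)/4) for x,y in((568,430),(628,507),(527,570),(474,492))]
def err(p,a,b): return np.linalg.norm(proj(t,p)-a)+np.linalg.norm(proj(s,p)-b)
best=None
for k in range(4):
    P=[tri((t,*T[i]),(s,*S[(i+k)%4])) for i in range(4)]
    e=sum(err(P[i],T[i],S[(i+k)%4]) for i in range(4)); print(k,e,np.round(P,3).tolist())
    if best is None or e<best[0]: best=(e,np.array(P))
P=best[1];print("centre",P.mean(0)); 
u,sv,vt=np.linalg.svd(P-P.mean(0));n=vt[2]*np.sign(vt[2][2]);print("n",n,np.arccos(n[2]))
def mask(c,box,f):
    u0,v0,u1,v1=box;g=c["frame"][v0:v1,u0:u1].max(2)
    m=(g<f).astype(np.uint8);k,l,st,ce=cv2.connectedComponentsWithStats(m)
    out=[]
    for i in range(1,k):
        if st[i,4]>15:
            pts=np.argwhere(l==i)[:,::-1].astype(np.float32)
            out.append((st[i,4],ce[i]+[u0,v0],cv2.minAreaRect(pts)[1:]))
    return out
for f in(100,120): print("key",f,mask(t,(308,160,340,182),f),mask(s,(298,212,325,240),f))
w=mask(t,(130,155,235,215),70);print(w)
for a in w: print(onz(t,*a[1],.146))
print(mask(s,(185,125,260,215),60))
E
```

```text
0 2.741291309040956 [[0.661, -0.178, 0.142], [0.643, -0.252, 0.141], [0.574, -0.236, 0.112], [0.593, -0.162, 0.109]]
1 70.24143303070423 [[0.694, -0.199, 0.061], [0.619, -0.241, 0.102], [0.552, -0.217, 0.184], [0.61, -0.176, 0.162]]
2 105.80451612331089 [[0.671, -0.184, 0.01], [0.592, -0.221, 0.179], [0.571, -0.227, 0.225], [0.635, -0.197, 0.092]]
3 70.97911499660007 [[0.638, -0.166, 0.102], [0.615, -0.23, 0.211], [0.593, -0.249, 0.163], [0.619, -0.18, 0.026]]
centre [ 0.61763589 -0.20694419  0.12606407]
n [-0.39025829  0.10297781  0.91492844] 0.41546575090021437
key 100 [(np.int32(88), array([321.5, 171. ]), ((6.0, 19.0), 90.0))] [(np.int32(131), array([309.59541985, 227.18320611]), ((19.137157440185547, 9.15255355834961), 56.3099365234375))]
key 120 [(np.int32(131), array([321.50381679, 170.96946565]), ((8.0, 21.0), 90.0))] [(np.int32(154), array([309.5974026 , 227.04545455]), ((19.969207763671875, 9.429903030395508), 56.3099365234375))]
[(np.int32(115), array([152.11304348, 173.7826087 ]), ((24.824247360229492, 4.767570495605469), 9.462322235107422)), (np.int32(141), array([178.56028369, 179.09219858]), ((12.0, 13.0), 90.0)), (np.int32(217), array([203.26267281, 183.60368664]), ((16.26345443725586, 15.55634880065918), 45.0))]
[0.60449787 0.27574538 0.146     ]
[0.5894008  0.20110617 0.146     ]
[0.57661394 0.13159648 0.146     ]
[(np.int32(858), array([210.67365967, 145.7960373 ]), ((62.263648986816406, 38.34764862060547), 70.25316619873047))]
```

```bash
python3 -m jog '[0,0,0,0,0,1,1, 0,0,0,0,0,1,1, 0,0,0,0,0,1,1, 0,0,0,0,0,1,1, 0,0,0,0,0,1,1, 0,0,0,0,0,1,1, 0,0,0,0,0,1,1, 0,0,0,0,0,1,1, 0,0,0,0,0,0.9,1, 0,0,0,0,0,0.95,1]'
cat >go.py <<'E'
# deltas to target tool pose in tool axes (mm/20) and turn (deg/8)
from h import *
def delta(p,Rt):
    o=robot.get_obs();Rn=R.from_euler("xyz",o["tcp_rot"])
    d=Rn.inv().apply(np.array(p)-o["tool_pos"])/.02
    w=np.degrees((Rn.inv()*Rt).as_rotvec())/8
    print("t",o["clock"],"shift",np.round(d,2),"turn",np.round(w,2),"F",np.round(o["contact_force"],1))
def down(yaw): return R.from_euler("xyz",[np.pi,0,yaw])
E
python3 -c "
from go import *
delta([.604,.276,.2],down(np.pi/2-.175))"
```

```text
clock: 1.3
tool_pos: [0.2415, 0.6303, 0.2186]
tcp_rot: [-3.142, 0.0, 1.395]
contact_force: [-0.0, 1.1, 0.6]
grip_width: 0.997
finger_force: 0.0
t 1.3 shift [-14.28  20.94   0.93] turn [-0.  0. -0.] F [-0.   1.1  0.6]
```

```bash
python3 -m jog '[-0.7,1,0,0,0,0,1, -0.7,1,0,0,0,0,1, -0.7,1,0,0,0,0,1, -0.7,1,0,0,0,0,1, -0.7,1,0,0,0,0,1, -0.7,1,0,0,0,0,1, -0.7,1,0,0,0,0,1, -0.7,1,0,0,0,0,1, -0.7,1,0,0,0,0,1, -0.7,1,0,0,0,0,1]' >/dev/null
python3 -m jog '[-0.7,1,0,0,0,0,1, -0.7,1,0,0,0,0,1, -0.7,1,0,0,0,0,1, -0.7,1,0,0,0,0,1, -0.7,1,0,0,0,0,1, -0.7,1,0,0,0,0,1, -0.7,1,0,0,0,0,1, -0.7,1,0,0,0,0,1, -0.7,1,0,0,0,0,1, -0.7,0.9,0,0,0,0,1]'
python3 - <<'E'
from go import *
delta([.604,.276,.2],down(np.pi/2-.175))
s=cam("side");t=cam("top")
a=crop(s,165,75,110,120,5)[:600,:440];b=crop(t,120,130,90,90,4)
im=np.zeros((600,800,3),np.uint8);im[:,:440]=a;im[:360,440:]=b;cv2.imwrite("pics/g1.png",im)
E
```

```text
clock: 3.3
tool_pos: [0.587, 0.2861, 0.2186]
tcp_rot: [-3.142, 0.0, 1.4]
contact_force: [-0.3, 0.5, -0.5]
grip_width: 0.998
finger_force: 0.0
t 3.3 shift [-0.35  0.93  0.93] turn [-0.    0.    0.03] F [-0.3  0.5 -0.5]
```

View pics/g1.png

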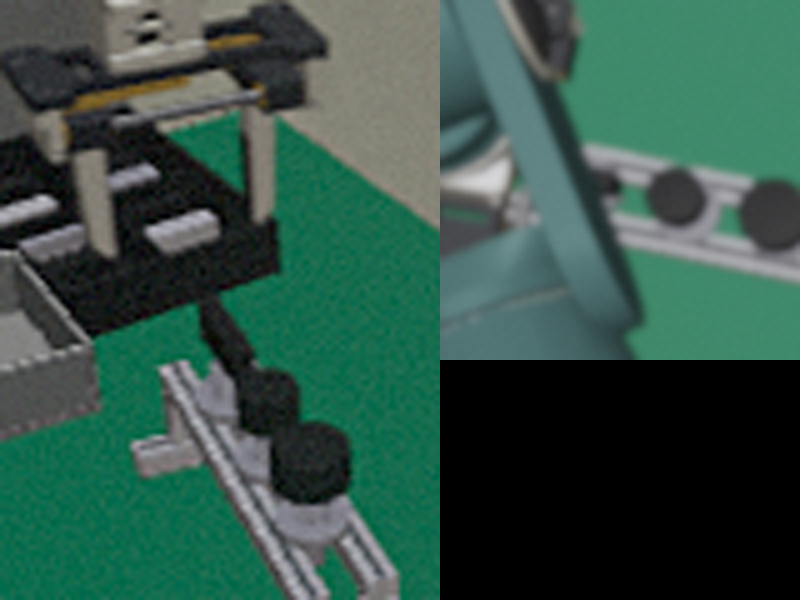

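Both fingers are open above the wing. In the crop the wing is at (225,335) and the fingertips straddle its line. I'll correct the remaining offset, go down and close.

```bash
python3 -m jog '[-0.35,0.95,0,0,0,0,1, 0,0,1,0,0,0,1, 0,0,1,0,0,0,1, 0,0,1,0,0,0,1, 0,0,1,0,0,0,1, 0,0,0.6,0,0,0,1, 0,0,0.6,0,0,0,1, 0,0,0,0,0,0,1]'
python3 -m jog '[0,0,0,0,0,0,0, 0,0,0,0,0,0,0, 0,0,0,0,0,0,0, 0,0,0,0,0,0,0, 0,0,0,0,0,0,0, 0,0,0,0,0,0,0,0,0,0,0,0,0,0, 0,0,0,0,0,0,0]'
python3 -c "
from go import *
delta([.604,.276,.114],down(np.pi/2-.175))"
```

```text
clock: 4.2
tool_pos: [0.6033, 0.2767, 0.1132]
tcp_rot: [-3.14, 0.001, 1.401]
contact_force: [-0.7, 0.1, -0.1]
grip_width: 0.999
finger_force: 0.0
clock: 5.0
tool_pos: [0.6038, 0.2768, 0.1146]
tcp_rot: [-3.142, -0.0, 1.4]
contact_force: [0.5, 0.6, -0.2]
grip_width: 0.364
finger_force: 0.0
t 5.0 shift [-0.04  0.02  0.03] turn [-0.   -0.    0.03] F [ 0.5  0.6 -0.2]
```

```bash
python3 -m jog '[0,0,0,0,0,0,0, 0,0,0,0,0,0,0, 0,0,0,0,0,0,0, 0,0,0,0,0,0,0, 0,0,0,0,0,0,0, 0,0,0,0,0,0,0]'

```

```text
clock: 5.6
tool_pos: [0.604, 0.2768, 0.1147]
tcp_rot: [3.141, -0.0, 1.4]
contact_force: [4.2, 0.9, -2.1]
grip_width: 0.173
finger_force: 30.0
```

```bash
python3 -m jog '[0,0,-1,0,0,0,0, 0,0,-1,0,0,0,0, 0,0,-1,0,0,0,0, 0,0,-1,0,0,0,0, 0,0,-1,0,0,0,0, 0,0,-1,0,0,0,0, 0,0,-1,0,0,0,0, 0,0,-1,0,0,0,0, 0,0,-1,0,0,0,0, 0,0,0,0,0,0,0]'
cat >>go.py <<'E'
psi=-.24; O=np.array([.6176,-.2069,.125]); NR=R.from_euler("z",psi)*R.from_euler("y",-.4)  # nest axes
TI=NR*R.from_matrix(np.array([[0,1,0],[1,0,0],[0,0,-1.]]))  # tool x=nest y, tool y=nest x, tool z=-n
def nest(h,x=0,y=0,Rt=TI,up=.0153): # wing centre h above face -> TCP target
    delta(O+NR.apply([x,y,h-up]),Rt)
E
python3 -c "
from go import *
print(NR.as_matrix()[:,2]); nest(.16)"
```

```text
clock: 6.6
tool_pos: [0.6039, 0.2771, 0.2972]
tcp_rot: [3.139, -0.002, 1.401]
contact_force: [0.6, 0.5, -2.4]
grip_width: 0.168
finger_force: 30.0
[-0.37825682  0.09256576  0.92106099]
t 6.6 shift [-23.54   1.96   1.91] turn [-2.85 -0.11  0.49] F [ 0.6  0.5 -2.4]
```

```bash
python3 -m jog '[-1,0,0,0,0,0,0, -1,0,0,0,0,0,0, -1,0,0,0,0,0,0, -1,0,0,0,0,0,0, -1,0,0,0,0,0,0, -1,0,0,0,0,0,0, -1,0,0,0,0,0,0, -1,0,0,0,0,0,0, -1,0,0,0,0,0,0, -1,0,0,0,0,0,0]' >/dev/null
python3 -m jog '[-1,0,0,0,0,0,0, -1,0,0,0,0,0,0, -1,0,0,0,0,0,0, -1,0,0,0,0,0,0, -1,0,0,0,0,0,0, -1,0,0,0,0,0,0, -1,0,0,0,0,0,0, -1,0,0,0,0,0,0, -1,0,0,0,0,0,0, -1,0,0,0,0,0,0]' >/dev/null
python3 -m jog '[-1,0,0,-0.7,0,0.1,0, -1,0,0,-0.7,0,0.1,0, -1,0,0,-0.7,0,0.1,0, -0.5,0,0,-0.7,-0.1,0.2,0, 0,0,0,0,0,0,0]'
python3 -c "
from go import *
nest(.16)"
```

```text
clock: 9.1
tool_pos: [0.5208, -0.1875, 0.2945]
tcp_rot: [2.748, -0.002, 1.325]
contact_force: [-0.2, 0.2, -2.2]
grip_width: 0.169
finger_force: 30.0
t 9.1 shift [0.22 1.26 2.48] turn [-0.05  0.01 -0.04] F [-0.2  0.2 -2.2]
```

```bash
python3 -m jog '[0.1,0.6,1,0,0,0,0, 0.1,0.65,1,0,0,0,0, 0,0,1,0,0,0,0, 0,0,0.9,0,0,0,0,0,0,0,0,0,0,0]'
python3 - <<'E'
from go import *
nest(.12)
s=cam("side");t=cam("top")
o=robot.get_obs();Rn=R.from_euler("xyz",o["tcp_rot"])
W=o["tool_pos"]+Rn.apply([0,0,-.0153])
for n,l in(("wingctr",[0,0,0]),("w+",[.036,0,0]),("w-",[-.036,0,0]),("pin",[0,0,.056]),("pin+",[.028,0,.056]),("pin-",[-.028,0,.056]),("tip",[0,0,.08])):
    p=W+Rn.apply(l);print(n,proj(s,p).round(1),proj(t,p).round(1))
print("O",proj(s,O).round(1),proj(t,O).round(1))
im=np.zeros((600,800,3),np.uint8)
im[:480,:480]=crop(s,255,165,80,80,6);im[:320,480:]=crop(t,285,125,80,80,4);cv2.imwrite("pics/n1.png",im)
E
```

```text
clock: 9.6
tool_pos: [0.5747, -0.1945, 0.2288]
tcp_rot: [2.757, -0.003, 1.329]
contact_force: [-0.5, 0.2, -2.8]
grip_width: 0.173
finger_force: 30.0
t 9.6 shift [-0.09  0.04  0.41] turn [-0.11 -0.01 -0.02] F [-0.5  0.2 -2.8]
wingctr [296.2 197.3] [325.1 179.3]
w+ [289.4 188.3] [311.5 176. ]
w- [303.4 206.9] [338.7 182.6]
pin [301.9 210.8] [323.4 175.6]
pin+ [296.7 203.7] [313.3 173.2]
pin- [307.3 218.2] [333.5 178. ]
tip [304.2 216.2] [322.7 174.1]
O [309.2 227.5] [322.  171.2]
```

View pics/n1.png

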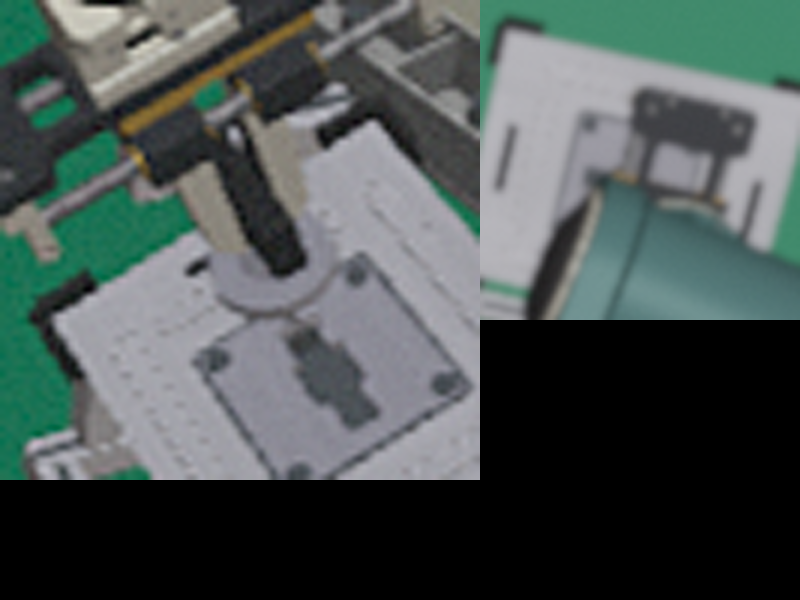

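The side crop shows the clamp held with the collar under it. The wing's near end is at about (302.8,208) full-image, and the collar spans columns 290–311 with its lowest edge at row 218. The keyhole lies below at (309.5,227). I'll compare these with the predicted outline.

```bash
python3 - <<'E'
from go import *
s=cam("side");o=robot.get_obs();Rn=R.from_euler("xyz",o["tcp_rot"])
W=o["tool_pos"]+Rn.apply([0,0,-.0153])
a=np.linspace(0,6.283,60)
C=np.array([proj(s,W+Rn.apply([.027*np.cos(x),.027*np.sin(x),z])) for x in a for z in(.042,.05)])
print("collar u",C[:,0].min(),C[:,0].max(),"v",C[:,1].min(),C[:,1].max(), "at u",C[C[:,1].argmax(),0])
for y in(-.008,.008):
  for z in(-.016,.016): print("w- corner",y,z,proj(s,W+Rn.apply([-.036,y,z])).round(1))
f=s["frame"].astype(int)
# dark wing mask
m=(f.max(2)<60);m[:,:285]=0;m[:,312:]=0;m[:188]=0;m[:,:][215:]=0
for r in range(196,214): c=np.where(m[r])[0];print(r,c.min() if len(c) else '',c.max() if len(c) else '',end=' | ')
print()
for u in(294,297,300,303): print(u,f[205:224,u].mean(1).round().astype(int).tolist())
for v in(206,209,212): print(v,f[v,284:318].mean(1).round().astype(int).tolist())
nest(.12)
E
```

```text
collar u 290.0435941872498 312.1410875562624 v 198.51922443209443 218.20985043521142 at u 299.4094204343639
w- corner -0.008 -0.016 [298.8 204.4]
w- corner -0.008 0.016 [302.2 212.4]
w- corner 0.008 -0.016 [304.8 200.8]
w- corner 0.008 0.016 [308.  208.9]
196 293 300 | 197 294 300 | 198 294 301 | 199 294 302 | 200 295 302 | 201 295 303 | 202 296 303 | 203 296 304 | 204 297 304 | 205 298 304 | 206 299 305 | 207 299 305 | 208 300 305 | 209 287 303 | 210 287 287 | 211   | 212   | 213   | 
294 [132, 131, 135, 143, 143, 141, 139, 138, 145, 117, 78, 145, 167, 169, 142, 126, 145, 145, 146]
297 [93, 109, 120, 122, 114, 130, 140, 143, 140, 145, 119, 75, 139, 127, 137, 145, 146, 145, 145]
300 [29, 38, 28, 40, 86, 124, 142, 137, 142, 147, 118, 88, 115, 144, 146, 145, 143, 146, 145]
303 [37, 41, 43, 29, 47, 121, 141, 141, 140, 135, 106, 83, 109, 140, 129, 103, 82, 63, 98]
206 [168, 173, 168, 168, 169, 171, 156, 133, 134, 139, 131, 131, 128, 109, 79, 16, 38, 46, 31, 41, 32, 41, 108, 143, 142, 139, 123, 143, 169, 170, 166, 163, 170, 167]
209 [165, 151, 97, 35, 31, 85, 130, 146, 143, 146, 143, 139, 119, 114, 120, 125, 86, 20, 22, 47, 110, 138, 140, 144, 146, 135, 120, 111, 112, 99, 89, 105, 110, 121]
212 [164, 165, 168, 169, 167, 167, 149, 127, 141, 142, 138, 141, 135, 143, 139, 141, 137, 141, 143, 141, 145, 144, 140, 125, 119, 133, 149, 147, 140, 111, 96, 124, 145, 145]
t 9.75 shift [-0.08 -0.06  0.6 ] turn [-0.07 -0.01 -0.02] F [-0.3 -0.9 -1.1]
```

```bash
python3 -m jog '[-0.25,0,0.5,-0.1,0,0,0, 0,0,0.7,0,0,0,0, 0,0,0.6,0,0,0,0, 0,0,0,0,0,0,0, 0,0,0,0,0,0,0]'
python3 - <<'E'
from go import *
F=[];P=[];Q=[]
for i in range(10):
    s=cam("side");o=robot.get_obs();F.append(s["frame"].astype(float));P.append(o["tool_pos"]);Q.append(o["tcp_rot"])
p=np.mean(P,0);Rn=R.from_euler("xyz",Q).mean();print("noise",np.std(P,0))
d=NR.inv().apply(p-O);print("TCP in nest mm",d*1000,"turn err deg",np.degrees((Rn.inv()*TI).as_rotvec()))
W=p+Rn.apply([0,0,-.0153])
f=np.mean(F,0);np.save("f.npy",f)
a=np.linspace(0,6.283,90)
C=np.array([proj(s,W+Rn.apply([.027*np.cos(x),.027*np.sin(x),z])) for x in a for z in(.042,.05)])
print("collar u",C[:,0].min(),C[:,0].max(),"v",C[:,1].min(),C[:,1].max())
im=cv2.resize(f[180:255,270:350,::-1].clip(0,255).astype(np.uint8),None,fx=8,fy=8,interpolation=cv2.INTER_CUBIC)
def dot(q,c): q=((q-[270,180])*8+4).round().astype(int);cv2.circle(im,tuple(int(v) for v in q),2,c,-1)
for q in C[::3]: dot(q,(0,0,255))
for x in(-.036,):
  for y in np.linspace(-.008,.008,5):
    dot(proj(s,W+Rn.apply([x,y,.016])),(0,255,0));dot(proj(s,W+Rn.apply([x,y,-.016])),(0,255,0))
for x,y in((.008,.032),(.008,-.032),(-.008,.032),(-.008,-.032),(.013,.013),(-.013,.013),(.013,-.013),(-.013,-.013)): dot(proj(s,O+NR.apply([x,y,0])),(255,0,255))
cv2.imwrite("pics/n2.png",im)
E
```

```text
clock: 10.25
tool_pos: [0.5876, -0.2028, 0.1986]
tcp_rot: [2.738, -0.002, 1.328]
contact_force: [0.7, 0.0, -2.4]
grip_width: 0.169
finger_force: 30.0
noise [5.22365370e-05 2.97336305e-05 1.78418135e-04]
TCP in nest mm [ 1.27007251 -3.28433804 80.0435383 ] turn err deg [ 0.2943438  -0.06033877 -0.18304886]
collar u 294.96958276313086 316.5663062475622 v 208.00544349025927 227.56258963910273
```

View pics/n2.png

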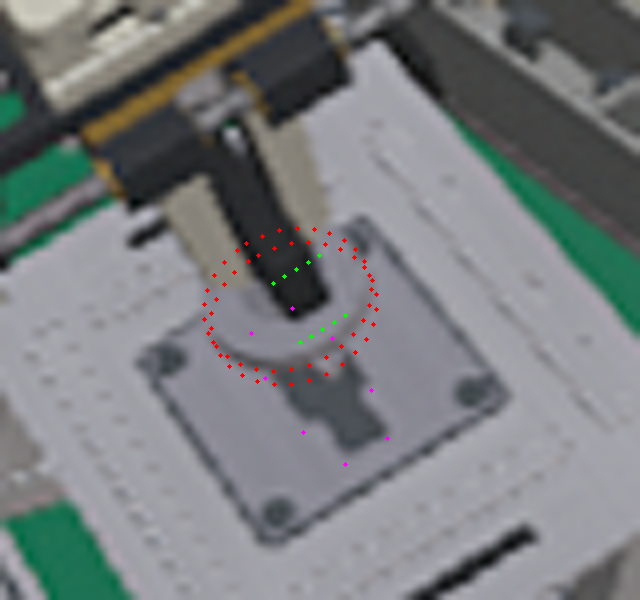

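The side view shows the wing end at (313,313) in the crop, the collar bottom at (285,363) and the lower slot end at (367,438). Both clamp and slot sit about 1.5–2.5 px above my prediction, so the shared part is mostly a calibration offset. I'll lower the pin to just above the face and look again.

```bash
python3 -m jog '[0.03,-0.04,0.5,0,0,0,0, 0,0,0.5,0,0,0,0, 0,0,0.45,0,0,0,0, 0,0,0,0,0,0,0, 0,0,0,0,0,0,0]'
python3 - <<'E'
from go import *
F=[];P=[];Q=[]
for i in range(8):
    s=cam("side");o=robot.get_obs();F.append(s["frame"].astype(float));P.append(o["tool_pos"]);Q.append(o["tcp_rot"])
p=np.mean(P,0);Rn=R.from_euler("xyz",Q).mean()
print("TCP in nest mm",NR.inv().apply(p-O)*1000,np.degrees((Rn.inv()*TI).as_rotvec()))
f=np.mean(F,0)
im=cv2.resize(f[185:255,275:345,::-1].clip(0,255).astype(np.uint8),None,fx=8,fy=8,interpolation=cv2.INTER_CUBIC)
cv2.imwrite("pics/n3.png",im)
W=p+Rn.apply([0,0,-.0153])
for l in([-.028,-.004,.056],[-.028,.004,.056],[-.028,0,.06],[-.036,-.008,.016],[-.036,.008,.016],[-.027,0,.05]):
    print(l,((proj(s,W+Rn.apply(l))-[275,185])*8+3.5).round())
print([((proj(s,O+NR.apply([x,-.032,0]))-[275,185])*8+3.5).round() for x in(-.008,.008)])
E
```

```text
clock: 11.25
tool_pos: [0.5981, -0.2049, 0.1713]
tcp_rot: [2.738, -0.002, 1.328]
contact_force: [-0.0, 0.6, -3.1]
grip_width: 0.171
finger_force: 30.0
TCP in nest mm [ 0.5804659  -2.70971894 50.94343061] [ 0.29432848 -0.05881529 -0.18779413]
[-0.028, -0.004, 0.056] [308. 396.]
[-0.028, 0.004, 0.056] [329. 383.]
[-0.028, 0, 0.06] [321. 396.]
[-0.036, -0.008, 0.016] [279. 353.]
[-0.036, 0.008, 0.016] [323. 326.]
[-0.027, 0, 0.05] [312. 378.]
[array([305., 423.]), array([347., 398.])]
```

View pics/n3.png

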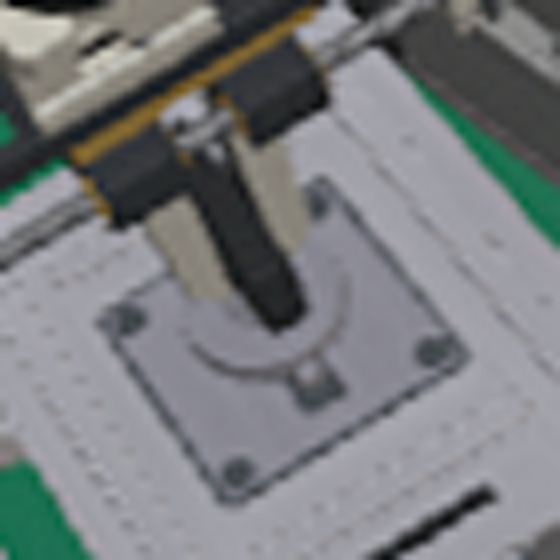

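The pin end shows at (316,377) right over the lower slot end, whose corners are at (308,410) and (345,388). Both are shifted equally from prediction, so the clamp is aligned. I'll shift about 1.5 mm and insert.

```bash
python3 -m jog '[0.08,-0.02,0,0,0,0,0, 0,0,0.25,0,0,0,0, 0,0,0.2,0,0,0,0, 0,0,0.15,0,0,0,0, 0,0,0,0,0,0,0]'
python3 -c "
from go import *
nest(.05)"
```

```text
clock: 12.15
tool_pos: [0.6027, -0.2043, 0.1598]
tcp_rot: [2.738, -0.002, 1.328]
contact_force: [-0.1, 0.2, -2.8]
grip_width: 0.169
finger_force: 30.0
t 12.15 shift [0.05 0.02 0.16] turn [ 0.03 -0.01 -0.02] F [-0.1  0.2 -2.8]
```

```bash
python3 -m jog '[0,0,0.15,0,0,0,0, 0,0,0.1,0,0,0,0, 0,0,0.1,0,0,0,0, 0,0,0,0,0,0,0]'
python3 -c "
from go import *
nest(.038)"
```

```text
clock: 12.55
tool_pos: [0.6055, -0.2051, 0.1544]
tcp_rot: [2.737, -0.002, 1.328]
contact_force: [-4.2, -0.4, 4.9]
grip_width: 0.175
finger_force: 30.0
t 12.55 shift [ 0.06 -0.02  0.46] turn [ 0.04 -0.01 -0.02] F [-4.2 -0.4  4.9]
```

```bash
python3 -m jog '[0,0,0.2,0,0,0,0, 0,0,0.2,0,0,0,0, 0,0,0.2,0,0,0,0, 0,0,0,0,0,0,0]'
python3 -c "
from go import *
nest(.0355)"
```

```text
clock: 12.95
tool_pos: [0.6103, -0.2062, 0.1437]
tcp_rot: [2.736, -0.002, 1.328]
contact_force: [-7.1, 1.3, 8.0]
grip_width: 0.169
finger_force: 30.0
t 12.95 shift [ 0.05 -0.03 -0.01] turn [ 0.04 -0.01 -0.02] F [-7.1  1.3  8. ]
```

```bash
python3 -m jog '[0,0,0,0,0,0.7,0, 0,0,0,0,0,0.7,0, 0,0,0,0,0,0.7,0, 0,0,0,0,0,0.7,0, 0,0,0,0,0,0.7,0, 0,0,0,0,0,0.7,0, 0,0,0,0,0,0.7,0, 0,0,0,0,0,0.7,0, 0,0,0,0,0,0.7,0, 0,0,0,0,0,0.7,0]'
cat >>go.py <<'E'
TL=TI*R.from_rotvec([0,0,np.pi/2])
E
python3 -c "
from go import *
nest(.0355,Rt=TL);print(robot.get_obs()['torque'])"
```

```text
clock: 13.95
tool_pos: [0.6104, -0.2063, 0.1444]
tcp_rot: [2.909, -0.336, 0.386]
contact_force: [-6.3, 0.7, 8.2]
grip_width: 0.169
finger_force: 30.0
t 13.95 shift [-0.01 -0.07  0.02] turn [ 0.01 -0.05  4.2 ] F [-6.3  0.7  8.2]
[0.17036368 0.94163979 0.09646896]
```

```bash
python3 -m jog '[0,0,0,0,0,0.7,0, 0,0,0,0,0,0.7,0, 0,0,0,0,0,0.7,0, 0,0,0,0,0,0.7,0, 0,0,0,0,0,0.7,0, 0,0,0,0,0,0.7,0, 0,0,0,0,0,0,0, 0,0,0,0,0,0,0]'
python3 -c "
from go import *
nest(.044,Rt=TL);print(robot.get_obs()['torque'])"
```

```text
clock: 14.75
tool_pos: [0.6105, -0.2063, 0.1445]
tcp_rot: [3.141, -0.407, -0.236]
contact_force: [-5.9, 1.3, 8.4]
grip_width: 0.171
finger_force: 30.0
t 14.75 shift [-0.05 -0.06 -0.4 ] turn [-0.01 -0.05  0.03] F [-5.9  1.3  8.4]
[0.30719323 0.77533394 0.0037571 ]
```

```bash
python3 -m jog '[0,0,-0.15,0,0,0,0, 0,0,-0.15,0,0,0,0, 0,0,-0.1,0,0,0,0, 0,0,0,0,0,0,0]'
python3 -c "
from go import *
nest(.044,Rt=TL);print(robot.get_obs()['torque'])"
```

```text
clock: 15.15
tool_pos: [0.6075, -0.2056, 0.1513]
tcp_rot: [3.141, -0.407, -0.236]
contact_force: [2.1, -0.6, 2.0]
grip_width: 0.167
finger_force: 30.0
t 15.15 shift [-0.05 -0.06 -0.03] turn [-0.01 -0.05  0.03] F [ 2.1 -0.6  2. ]
[ 0.00057299 -0.01276016 -0.05818606]
```

```bash
python3 -m jog '[0,0,0,0,0,0,0.6, 0,0,0,0,0,0,0.6, 0,0,0,0,0,0,0.6, 0,0,0,0,0,0,0.6, 0,0,0,0,0,0,0.6, 0,0,0,0,0,0,0.6]'
python3 -m jog '[0,0,-0.5,0,0,0,0.6, 0,0,-1,0,0,0,0.6, 0,0,-1,0,0,0,0.6, 0,0,-1,0,0,0,0.6, 0,0,-1,0,0,0,0.6, 0,0,-1,0,0,0,0.6, 0,0,-1,0,0,0,0.6, 0,0,-1,0,0,0,0.6, 0,0,0,0,0,0,0.6]'
python3 - <<'E'
from go import *
s=cam("side");t=cam("top")
im=np.zeros((560,800,3),np.uint8)
im[:,:560]=crop(s,275,185,70,70,8);im[:240,560:]=crop(t,292,140,60,60,4);cv2.imwrite("pics/e1.png",im)
W=O+NR.apply([0,0,.044])
for l in([-.036,-.008,.016],[-.036,.008,.016],[.036,-.008,.016],[.036,.008,.016]):print(l,((proj(s,W+NR.apply(l))-[275,185])*8+3.5).round())
E
```

```text
clock: 15.75
tool_pos: [0.607, -0.2054, 0.1504]
tcp_rot: [3.141, -0.405, -0.236]
contact_force: [0.1, 0.0, -0.5]
grip_width: 0.59
finger_force: 0.0
clock: 16.65
tool_pos: [0.5494, -0.1916, 0.2923]
tcp_rot: [3.14, -0.409, -0.236]
contact_force: [0.1, -1.2, 0.6]
grip_width: 0.603
finger_force: 0.0
[-0.036, -0.008, 0.016] [146. 318.]
[-0.036, 0.008, 0.016] [123. 284.]
[0.036, -0.008, 0.016] [342. 199.]
[0.036, 0.008, 0.016] [317. 166.]
```

View pics/e1.png

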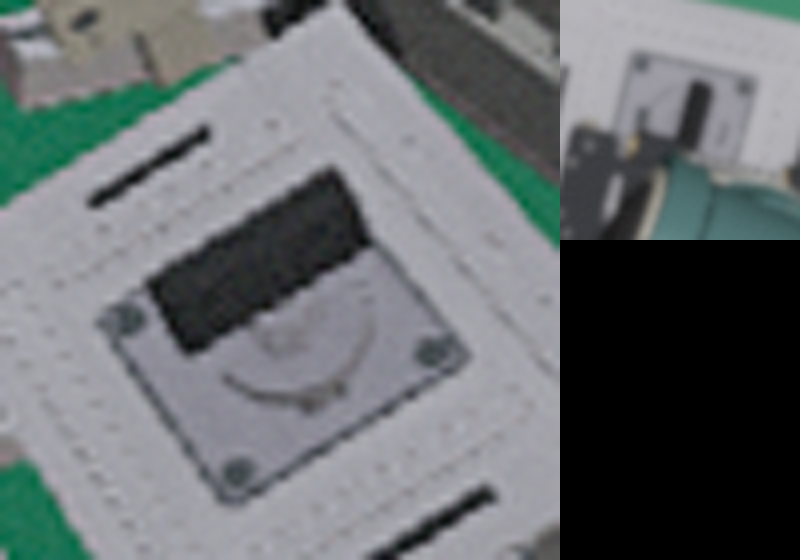

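The side view shows the wing up and down the slope, with its corners at (148,285), (333,167), (370,245) and (187,355). The collar is seated and a sliver of slot shows at (315,402). Next I'll check the offset and tilt numerically.

```bash
python3 - <<'E'
from go import *
from scipy.optimize import least_squares
F=[cam("side") for i in range(4)];s=F[0];f=np.mean([c["frame"] for c in F],0)
g=f.max(2);m=np.zeros(g.shape,np.uint8);m[200:232,288:325]=(g<85)[200:232,288:325]
k,l,st,ce=cv2.connectedComponentsWithStats(m);i=1+st[1:,4].argmax();c=cv2.findContours((l==i).astype(np.uint8),0,2)[0][0]
h=cv2.convexHull(c);print("area",st[i],"centroid",ce[i]);print(cv2.approxPolyDP(h,1.5,True).reshape(-1,2).tolist(),cv2.minAreaRect(c))
# predicted silhouette for ideal locked clamp
def sil(x,y,h,yaw=0,tilt=0):
    Rr=NR*R.from_rotvec([tilt,0,yaw]);W=O+NR.apply([x,y,0])+Rr.apply([0,0,h])
    return cv2.convexHull(np.array([proj(s,W+Rr.apply([a,b,z])) for a in(-.036,.036) for b in(-.008,.008) for z in(-.016,.016)],np.float32))
for a in((0,0,.044),(0,-.003,.044),(.003,0,.044),(0,0,.040),(0,0,.044,.1),(0,0,.044,0,.1)):
    q=sil(*a);M=cv2.moments(q);print(a,"area",M["m00"],"c",M["m10"]/M["m00"],M["m01"]/M["m00"],cv2.minAreaRect(q)[1:])
# screws in side vs projected ideal origin
G=f[185:255,275:345].mean(2)
S=[]
for u,v in((315,200.5-.0),(329.5,229),(305,244),(291,225)):
    u0,v0=int(u)-3,int(v)-3;p=f[v0:v0+8,u0:u0+8].mean(2);w=np.clip(120-p,0,None);w/=w.sum()
    S.append([u0+(w.sum(0)*np.arange(8)).sum(),v0+(w.sum(1)*np.arange(8)).sum()])
print("screws",np.round(S,1).tolist())
print("pred",[proj(s,O+NR.apply([x,y,0])).round(1).tolist() for x,y in((.0375,.0375),(.0375,-.0375),(-.0375,-.0375),(-.0375,.0375))])
E
```

```text
area [293 206  29  23 302] centroid [307.06291391 217.44039735]
[[316, 206], [321, 215], [297, 228], [293, 220]] ((307.0294189453125, 217.38233947753906), (10.975909233093262, 28.125768661499023), 59.03623962402344)
(0, 0, 0.044) area 362.90551679069176 c 305.1831084122225 218.1741190712852 ((12.623169898986816, 29.55119514465332), 58.68948745727539)
(0, -0.003, 0.044) area 364.1803443750832 c 305.75035262143376 218.94531522229315 ((12.638952255249023, 29.619140625), 58.68492126464844)
(0.003, 0, 0.044) area 363.0458557503298 c 306.18388910458276 217.5646737587217 ((12.621949195861816, 29.587507247924805), 58.68948745727539)
(0, 0, 0.04) area 360.3744742635172 c 305.56629857306774 219.04019349824364 ((12.57341194152832, 29.45833969116211), 58.68482971191406)
(0, 0, 0.044, 0.1) area 362.75543008884415 c 305.13728248327857 218.1971324069872 ((12.596092224121094, 30.119003295898438), 54.064903259277344)
(0, 0, 0.044, 0, 0.1) area 344.6876310254447 c 306.03860019277346 219.34011005602164 ((11.934767723083496, 29.67960548400879), 58.623390197753906)
screws [[nan, nan], [329.1, 229.0], [304.6, 244.7], [291.8, 224.2]]
pred [[314.2, 211.0], [328.8, 229.7], [303.9, 244.9], [290.6, 225.4]]<stdin>:17: RuntimeWarning: invalid value encountered in divide
```

```bash
python3 -c "
from cell import robot
print(robot.sign_off())"
```

```text
the job is handed in; nothing more can be done
None
```

I put the winged clamp in the keyhole, pressed and turned it a quarter turn clockwise, let it up, released it and handed the job in; the last picture showed the wing along the slope and about 3 mm off centre, but the hand-in gave no verdict.

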